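# Trace the cover joint with the sprung gap probe and log it

### The arm

A 6-joint arm with a two-finger parallel gripper is mounted at the origin on the work surface. World frame = base frame: x ahead of the robot, y to its left, z up, the work surface at z = 0. Lengths are in m, angles in rad, forces in N, time in s.
With the tool pointing down it reaches from about 0.35 to 0.85 m from the base axis. Payload 8.1 kg.
Tool frame: the origin (TCP) lies on the mounting face of the last link; the fingertips stand 186 mm ahead of it and the grasp point (between the pads) lies 167 mm ahead of it; z points along the fingers, y is the line along which they close (so a half turn about z gives the same grasp; the last joint's range is limited). The gripper opens to 93 mm and grips with 3 to 60 N. Pads are 15 mm wide; open, the fingers measure 128 mm over their backs; the gripper's body (75 mm by 188 mm) begins 65 mm behind the grasp point.
Start: joints at [-1.259, 0.13, 1.488, -0, 1.523, -0.085], TCP at [0.232, -0.553, 0.405] pointing down, gripper open.
Joint ranges: [-2.96, 2.96], [-0.89, 2.26], [0.02, 2.5], [-1.34, 4.48], [0, 2.73], [-2.66, 2.66]. Speed limits (rad/s): [2.39, 2.39, 2.79, 3.14, 3.14, 3.14].

### API

Orientations are given as a rotation vector (axis times angle).
In Python, from plant import read_state, read_camera, camera_params, close_job gives the robot as it stands. The module is installed in compiled form; this text tells all that it offers.
- The arm moves only by the tool servo_tool, never from a script. Its argument "increments" is a list of rows, each an object with "slide": the shift along the tool's x, y, z in mm, a list of three; "dr": the turn, a rotation vector about the tool's x, y, z in rad, a list of three; "jaw": the closure, from 0 (fully open) to 1 (shut). In form: [{"slide": [x, y, z], "dr": [ax, ay, az], "jaw": jaw}, ...]. A call has 1 to 20 rows; each row is the pose to reach, as a shift and turn from the pose commanded when the call began, along the tool's axes at that moment; what a row does not reach only later rows make up. A row lasts 1/10 s, in which the tool goes at most 50 mm and 8.59 degrees, less where a joint would pass 70% of its speed; a pose out of reach is approached as far as the arm can. A call with a gripper value outside its range is refused whole. The fingers move at their own pace and stop on an object; "force" is the grip in N (left out, the last holds). Time passes only in rows, so rows that repeat a pose let the fingers close. It gives the time, the measured TCP pose, the force, the opening and the grip force at its end, in the units of the state.
- read_state(): the state, without advancing time (a new reading comes with each control period).
- read_camera(name): name is "scene" or "top" or "wrist"; returns (picture, depth): 384x512x3 uint8, red, green, blue; 384x512 float32, m along the optical axis (not along the pixel's ray), 0 where there is no reading.
- camera_params(name): a dict with "fx", "fy", "cx", "cy" (pixels), "rvec" (rotation vector, rad) and "tvec" (3), from world to camera coordinates, as OpenCV has them. Camera axes: x right, y down, z forward; pixel columns grow to the right and rows downward; lengths in m; the calibration is good to about 2 mm. The wrist camera is an equidistant fisheye: a pixel r from the principal point sees the ray r / f radians off the axis. A picture is of the moment at which its call begins: read the wrist's pose just before it. camera_params takes no time and is no camera call; for the wrist camera it gives the pose at the moment of the call.
- close_job(): hands the job in; it is judged then, once.
The state is a dict: "t": time; "q": joint angles; "dq": joint speeds; "joint_torque": joint torques, N m; "tool_pos": TCP position; "orientation": TCP orientation; "force": force on the tool from outside, world axes, zero at the start; "wrist_torque": the same for the moment, N m; "opening": finger opening in m; "gripper_force": force on a finger pad.
Only numpy, scipy, OpenCV 4.12 (cv2) and the standard library are available. Lean on these libraries where they do the work, as an engineer would, in place of code of your own. Each camera call takes 0.05 s, during which the arm holds its last target. There are 200 camera calls.

### The job

Take the blue gap probe from its holder, touch its sprung tip down gently in the cover's joint groove at the green mark, and draw it slowly (no faster than about 4 cm/s) along the groove to the red mark in one unbroken stroke, the tip always lightly touching. Then stand the probe back in its holder and let go, and finally press the orange key on the logger until it clicks through, and release it. Leave everything else on the bench alone.

Things in the scene. Friction and masses are not known exactly. Their poses are not given: they have to be found in the camera images.
- fixture: Joint fixture, fixed: white base 130 x 210 mm, 36 mm high; origin at the centre of its underside, on the table, own y along its length; blue tab on its -x face. On it a rigid aluminium cover 115 x 190 mm, its two halves meeting in a dark joint groove 8 mm wide, 3 mm deep, from the green mark (own y -75 mm) to the red mark (y +75 mm), with two bends: straight between successive seam points.
- socket (a point): Centre of the mouth of the holder's hole, on the holder's top face (70 mm above the table).
- holder: Probe holder, fixed: white block 64 x 64 mm, 70 mm high (with an 80 mm wide foot); origin at the centre of its underside; a 21 mm square hole goes straight through it from top to bottom. The probe stands in the hole, hanging by its flange.
- probe: Gap probe (stylus), loose, 0.1 to 0.16 kg, upright in the holder. Origin on its axis under its flange (70 mm above the table when home), z up. Above: flange 34 mm across, 5 mm thick; blue square handle 22 x 22 mm (faces along own x, y), 5 to 75 mm above the origin: grip it there. Below: stem 14 mm thick to 30 mm under the origin, then a thin sprung nose with a 5 mm brass ball tip.
- probe_tip (a point): Lowest point of the probe's ball tip, on its axis, 52 mm below the probe's origin. The nose slides up into the stem by up to 7 mm: it starts to give at 0.8 N and takes 0.4 N more for each mm (3.6 N fully in, then it is rigid).
- logger: Logger console, fixed: grey box 100 x 130 mm, 45 mm high, origin at the centre of its underside, with a green screen and one large orange round key (30 mm across) 28 mm to -x of its centre.
- key_top (a point): Centre of the top of the orange key, 57.5 mm above the table when released.
- key (a joint): Travel of the orange key in m: 0 released, 0.005 fully down. It has a snap dome: resistance climbs from about 2.7 N to a peak of about 5.3 N near 1.5 mm, then falls away to about 2 N before the hard stop at 5 mm. It springs back when let go.
- seam0 (a point): Start of the stroke, beside the green mark, on the groove's centre line, fixture frame x -12, y -75 mm. This and the other seam points are true in x and y only; their height is a nominal 55 mm above the table. The cover's real height and slope differ each time and are in no pose: the groove floor at the middle (seam3) is 55 to 71 mm up, and rises or falls along y by up to 0.12 rad. Find and follow it by touch.
- seam1 (a point): Point 1 of 7 on the groove's centre line seen from above (past the first quarter), in the fixture's frame x -12, y -48 mm. True in x and y only; the height is nominal.
- seam2 (a point): Point 2 of 7 on the groove's centre line seen from above (at the first bend), in the fixture's frame x -12, y -20 mm. True in x and y only; the height is nominal.
- seam3 (a point): Point 3 of 7 on the groove's centre line seen from above (in the middle of the slanting part), in the fixture's frame x 0, y 0 mm. True in x and y only; the height is nominal.
- seam4 (a point): Point 4 of 7 on the groove's centre line seen from above (at the second bend), in the fixture's frame x 12, y 20 mm. True in x and y only; the height is nominal.
- seam5 (a point): Point 5 of 7 on the groove's centre line seen from above (past the third quarter), in the fixture's frame x 12, y 48 mm. True in x and y only; the height is nominal.
- seam6 (a point): Point 6 of 7 on the groove's centre line seen from above (at the red mark), in the fixture's frame x 12, y 75 mm. True in x and y only; the height is nominal.
- flask: Round glass flask, 86 mm across, 115 mm high; origin at the centre of its underside. To be left alone.
- cap: Blue cap, 28 mm across, 36 mm high; origin at the centre of its underside. To be left alone.
- lighter: Small blue lighter lying flat, 71 x 22 mm, 12 mm high; origin under the middle of its 55 mm plastic body. To be left alone.
- dishes: Two stacked clear culture dishes, 90 mm across, 29 mm high; origin at the centre of its underside. To be left alone.
- bottle: Amber bottle, 52 mm across, 110 mm high; origin at the centre of its underside. To be left alone.
- wipes: Cardboard box, 90 x 60 mm, 40 mm high; origin at the centre of its underside. To be left alone.
Mind the look-alikes: they are no part of the job. Of the things like the probe, leave any that is pink; of the rest the larger one is meant.

How it is judged:
By the outcome, as a careful person would: the job done as asked, in the order asked, and still so for the second after the job is handed in, with the robot touching nothing.
It also fails if it takes over 72 s, if anything falls off the work surface, if the arm or the gripper's body presses on something with over 40 N, if the wrist force passes 120 N, or if a joint passes its speed limit or range.

## Working session

There is one attempt and no reset: what is moved stays moved. The work goes in short steps, Python scripts to look and compute and a tool call to move; the robot and the scene stay as the last step left them, time stands still between calls to the robot, and variables do not carry over. Pictures are saved under pics/ and viewed, at most 10 in all, crops included, and the job is handed in when it is done.

Besides the shell and the picture viewer there is one more tool, called after ">>>" as name(argument=value, ...) on one line, values as JSON. servo_tool: Moves the arm, as the interface text tells. Its arguments: {"type":"object","properties":{"increments":{"type":"array"},"force":{"type":"number"}},"required":["increments"]}

```bash
mkdir -p pics
cat > h.py <<'E'
import numpy as np, cv2
from plant import read_state, read_camera, camera_params, close_job
def cam(n):
    p=camera_params(n); R=cv2.Rodrigues(np.array(p["rvec"],float))[0]
    return p,R,np.array(p["tvec"],float).ravel()
def cloud(n,d):
    p,R,t=cam(n); v,u=np.mgrid[:384,:512]
    P=np.stack([(u-p["cx"])/p["fx"]*d,(v-p["cy"])/p["fy"]*d,d],-1)
    return (P-t)@R
E
python3 - <<'E'
from h import *
for n in("scene","top"):
    im,d=read_camera(n); np.savez(f"{n}.npz",im=im,d=d)
    cv2.imwrite(f"pics/{n}.png",cv2.resize(im[:,:,::-1],(800,600),interpolation=cv2.INTER_CUBIC))
    p,R,t=cam(n);print(n,p["fx"],p["cx"],p["cy"],-R.T@t)
s=read_state();print(s)
E
```

```text
scene 446.338749397792 254.28409683346325 192.16071563244788 [1.3119892  0.14375856 0.89883473]
top 438.8622761948122 255.34395285175498 190.82437991542542 [ 0.38395798 -0.0102842   1.12727986]
{'t': 0.1, 'q': array([-1.25937887e+00,  1.31123001e-01,  1.48917449e+00,  3.39864686e-06,
        1.52296310e+00, -8.53661244e-02]), 'dq': array([-0.00038829,  0.00030277, -0.00261083, -0.00113782,  0.00027299,
       -0.00103948]), 'joint_torque': array([ 1.33638609e-03, -5.61342466e+01, -4.93094587e+01,  7.70068355e-02,
        2.91788508e-02, -7.56806867e-05]), 'tool_pos': array([ 0.23185171, -0.55318046,  0.4037675 ]), 'orientation': array([-3.07834460e+00, -6.18858709e-01,  2.90043737e-04]), 'force': array([-0.32500317,  0.94328477,  1.44372207]), 'wrist_torque': array([0.03594668, 0.01606963, 0.00256438]), 'gripper_force': 0.0, 'opening': 0.09281471013374404}
```

View pics/top.png

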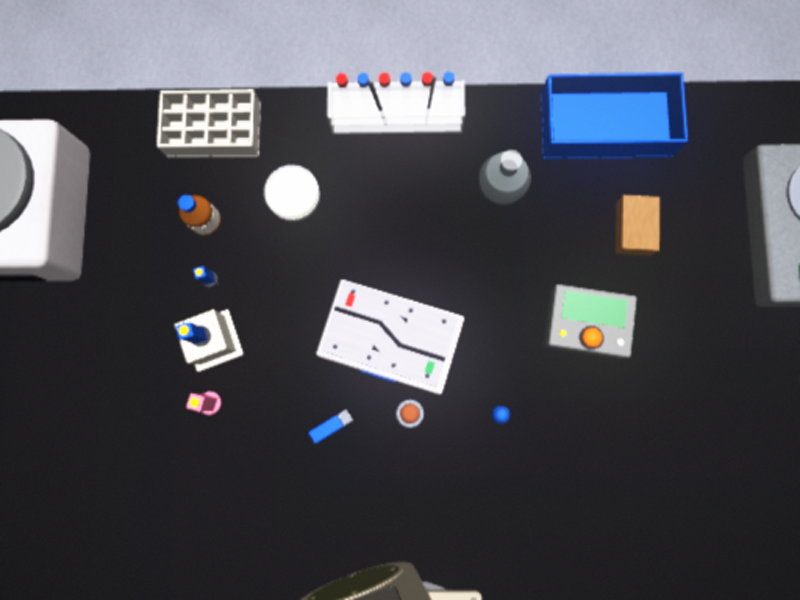

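View pics/scene.png

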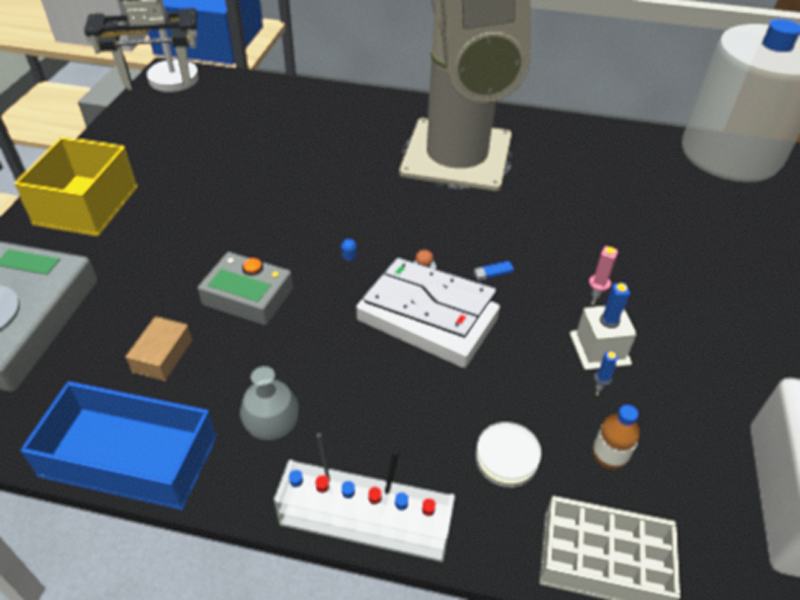

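The top view (800x600 px) shows the target probe standing in the white holder at (205,338). The pink one (205,403) and the smaller blue one (205,275) are the decoys. The fixture is at (390,337), with green at (430,368) and red at (350,298), and the orange key is at (592,337). Next I measure from the depth clouds.

Run:
```python
from h import *
C={}
for n in("top","scene"):
    z=np.load(n+".npz"); C[n]=(z["im"],cloud(n,z["d"]),z["d"])
def sel(n,c,r,z0,z1,hsv=None):
    im,P,d=C[n]; m=(d>0)&(np.hypot(P[...,0]-c[0],P[...,1]-c[1])<r)&(P[...,2]>z0)&(P[...,2]<z1)
    if hsv is not None:
        H=cv2.cvtColor(im,cv2.COLOR_RGB2HSV); m&=cv2.inRange(H,*hsv)>0
    return P[m]
def rect(p,name):
    if len(p)<5: print(name,"none");return
    r=cv2.minAreaRect((p[:,:2]*1000).astype(np.float32)); print(name,len(p),np.round(r[0],1),np.round(r[1],1),round(r[2],1),"zmed",np.round(np.median(p[:,2])*1000,1),"mean",np.round(p.mean(0)*1000,1))
im,P,d=C["top"]
for nm,(u,v) in dict(hold=(222,350),fix=(390,337),log=(592,310),key=(592,337)).items(): print(nm,P[int(v*.64),int(u*.64)])
W=((0,0,120),(179,60,255)); O=((5,150,120),(20,255,255)); B=((105,120,50),(130,255,255)); Y=((22,120,120),(35,255,255))
hc=P[int(350*.64),int(222*.64)][:2]; fc=P[int(337*.64),int(390*.64)][:2]; lc=P[int(310*.64),int(592*.64)][:2]
G=((40,80,60),(85,255,255)); R=((0,170,100),(4,255,255))
for n in C:
    print(n)
    rect(sel(n,hc,.08,.062,.078,W),"holdtop"); rect(sel(n,hc,.08,.003,.08),"holdall")
    rect(sel(n,hc,.06,.085,.155,B),"handle");rect(sel(n,hc,.06,.12,.17,Y),"handletop")
    p=sel(n,fc,.14,.045,.1,W);rect(p,"cover")
    rect(sel(n,fc,.15,.02,.1),"fixall");rect(sel(n,fc,.14,.03,.1,G),"green");rect(sel(n,fc,.14,.03,.1,R),"red")
    A=np.c_[p[:,:2]-fc,np.ones(len(p))]; k=np.linalg.lstsq(A,p[:,2],rcond=None)[0]; print("plane",fc,k,np.std(A@k-p[:,2]))
    rect(sel(n,lc,.1,.038,.05),"log");rect(sel(n,lc,.1,.05,.065,O),"key")
```

```text
hold [0.47962137 0.29468918 0.0528101 ]
fix [0.49973678 0.03030374 0.06053264]
log [ 0.54159551 -0.28793095  0.04833475]
key [ 0.49869017 -0.28410944  0.05544478]
top
holdtop 481 [501.5 324.6] [64.3 65.3] 20.6 zmed 69.6 mean [499.5 317.9  69.7]
holdall 1088 [475.9 293.7] [149.3 157. ] 32.7 zmed 57.8 mean [490.5 306.2  43.6]
handle 122 [500.2 324.3] [19.6 22.7] 15.8 zmed 125.7 mean [498.4 318.  123.1]
handletop 24 [500.9 325.2] [12.5  9.4] 87.4 zmed 147.8 mean [500.9 325.1 147.9]
cover 3427 [504.7  29.7] [189.  115.4] 72.5 zmed 63.5 mean [504.1  29.9  63.5]
fixall 4470 [476.8  39. ] [210.3 188.8] 72.5 zmed 61.0 mean [496.8  27.5  58.2]
green 34 [450.2 -31.2] [10. 19.] 71.0 zmed 56.0 mean [451.  -31.6  56.2]
red 14 [555.8  91.2] [ 4.2 14.1] 67.4 zmed 73.6 mean [555.9  91.3  73.2]
plane [0.49973678 0.03030374] [0.0369873  0.10573133 0.06335749] 0.0021385713935665814
log 1935 [ 526.  -291.3] [131.2 100.7] 80.9 zmed 45.4 mean [ 527.  -290.3   45.4]
key 111 [ 497.3 -285.4] [28.8 27.5] 31.3 zmed 56.5 mean [ 497.5 -285.5   56.2]
scene
holdtop 379 [502.9 326.4] [68.4 64.6] 19.0 zmed 68.1 mean [512.  324.3  68. ]
holdall 1070 [474.3 307.6] [147.1  80.1] 20.9 zmed 56.3 mean [507.  318.3  48.7]
handle 213 [503.4 326.4] [23.3 23.8] 12.2 zmed 120.5 mean [509.7 324.6 119.1]
handletop 15 [502.1 326.8] [ 8.1 11.8] 89.9 zmed 146.8 mean [501.8 326.1 146.6]
cover 2259 [505.3  31.6] [190.7 120.4] 72.2 zmed 62.2 mean [509.7  35.   62. ]
fixall 3506 [480.4  41.1] [208.8 187.3] 71.9 zmed 57.0 mean [520.4  39.   52.5]
green 14 [449.9 -32.3] [ 7.2 19.6] 67.7 zmed 53.6 mean [448.9 -30.9  53.9]
red 8 [555.6  92.2] [4.7 8.9] 78.2 zmed 71.2 mean [556.2  92.3  71.5]
plane [0.49973678 0.03030374] [0.02423081 0.10609767 0.06122724] 0.002332967542777466
log 1215 [ 528.1 -289.2] [132.3 103.9] 80.8 zmed 44.0 mean [ 533.3 -286.8   43.9]
key 71 [ 499.6 -284.8] [27.2 27.7] 21.6 zmed 54.4 mean [ 501.3 -283.6   54.5]
```

```bash
cat >> h.py <<'E'
def to(pts,s=None):
    "world TCP targets mm -> tool slides mm"
    s=s or read_state(); R=cv2.Rodrigues(s["orientation"])[0]
    return np.round((np.atleast_2d(pts)-s["tool_pos"]*1000)@R,1).tolist()
def st():
    s=read_state(); R=cv2.Rodrigues(s["orientation"])[0]
    print("t",round(s["t"],2),"tcp",np.round(s["tool_pos"]*1000,2),"y-ang",round(np.degrees(np.arctan2(R[1,1],R[0,1])),2),"tilt",np.round(R[:2,2],4),"F",np.round(s["force"],2),"open",round(s["opening"]*1000,1),"grip",round(s["gripper_force"],1),"q",np.round(s["q"],2))
E
python3 - <<'E'
from h import *
st();print(to([[501.8,325.5,400],[501.8,325.5,282]]))
# groove dark pixels intersected with cover plane
th=np.radians(-17.5);ex=np.array([np.cos(th),np.sin(th)]);ey=np.array([-ex[1],ex[0]])
for n,zc in(("top",.0635),("scene",.062)):
    z=np.load(n+".npz");im=z["im"].astype(int);p,R,t=cam(n);c=-R.T@t
    v,u=np.mgrid[:384,:512]; D=np.stack([(u-p["cx"])/p["fx"],(v-p["cy"])/p["fy"],u*0+1],-1)@R
    fc=np.array([.505,.0303]); nn=np.array([-.111*ey[0],-.111*ey[1],1.])
    k=((np.r_[fc,zc]-c)@nn)/(D@nn); Q=c+k[...,None]*D
    a=(Q[...,:2]-fc)@ex*1000; b=(Q[...,:2]-fc)@ey*1000; g=im.sum(-1)
    for lo,hi,f in((-70,-25,lambda b:-12),(-14,14,lambda b:.6*b),(25,70,lambda b:12)):
        w=(b>lo)&(b<hi)&(abs(a-f(b))<9); wt=np.clip(500-g[w],0,None)
        o=a[w]-(f(b[w]) if lo==-14 else f(0)); 
        print(n,lo,round((wt*o).sum()/wt.sum(),2),np.round(np.polyfit(b[w],o,1,w=np.sqrt(wt)),3), g[w].min(),np.median(g[w]))
E
```

```text
t 0.1 tcp [ 231.85 -553.18  403.77] y-ang -67.27 tilt [-0.0005  0.0016] F [-0.33  0.94  1.44] open 92.8 grip 0.0 q [-1.26  0.13  1.49  0.    1.52 -0.09]
[[588.5, -706.1, 5.0], [588.5, -705.9, 123.0]]
top -70 -1.28 [-0.005 -1.518] 217 630.0
top -14 -0.85 [ 0.021 -0.844] 207 538.5
top 25 -1.16 [ 0.004 -1.329] 194 647.0
scene -70 -1.83 [-0.003 -1.976] 384 580.0
scene -14 -1.36 [ 0.023 -1.37 ] 267 553.0
scene 25 -1.47 [ 0.016 -2.237] 350 596.0
```

>>> servo_tool(increments=[{"slide":[588.5,-706,5],"dr":[0,0,0.056],"jaw":0},{"slide":[588.5,-706,5],"dr":[0,0,0.056],"jaw":0},{"slide":[588.5,-706,5],"dr":[0,0,0.056],"jaw":0},{"slide":[588.5,-706,5],"dr":[0,0,0.056],"jaw":0},{"slide":[588.5,-706,5],"dr":[0,0,0.056],"jaw":0},{"slide":[588.5,-706,5],"dr":[0,0,0.056],"jaw":0},{"slide":[588.5,-706,5],"dr":[0,0,0.056],"jaw":0},{"slide":[588.5,-706,5],"dr":[0,0,0.056],"jaw":0},{"slide":[588.5,-706,5],"dr":[0,0,0.056],"jaw":0},{"slide":[588.5,-706,5],"dr":[0,0,0.056],"jaw":0},{"slide":[588.5,-706,5],"dr":[0,0,0.056],"jaw":0},{"slide":[588.5,-706,5],"dr":[0,0,0.056],"jaw":0},{"slide":[588.5,-706,5],"dr":[0,0,0.056],"jaw":0},{"slide":[588.5,-706,5],"dr":[0,0,0.056],"jaw":0},{"slide":[588.5,-706,5],"dr":[0,0,0.056],"jaw":0},{"slide":[588.5,-706,5],"dr":[0,0,0.056],"jaw":0},{"slide":[588.5,-706,5],"dr":[0,0,0.056],"jaw":0},{"slide":[588.5,-706,5],"dr":[0,0,0.056],"jaw":0},{"slide":[588.5,-706,5],"dr":[0,0,0.056],"jaw":0},{"slide":[588.5,-706,5],"dr":[0,0,0.056],"jaw":0}])

```text
t: 2.1
tool_pos: [0.5017, 0.3277, 0.3984]
orientation: [3.095, 0.537, -0.003]
force: [-1.0, -0.4, -0.9]
opening: 0.0929
gripper_force: 0.0
```

Run:
```python
from h import *
st();print(to([[501.8,325.5,282]]))
p=camera_params("wrist");im,d=read_camera("wrist");np.savez("w1.npz",im=im,d=d,**{k:np.array(v) for k,v in p.items()})
print(p);cv2.imwrite("pics/w1.png",cv2.resize(im[:,:,::-1],(800,600)))
st()
```

```text
t 2.1 tcp [501.65 327.68 398.37] y-ang -70.3 tilt [-0.0018 -0.0004] F [-0.99 -0.36 -0.88] open 92.9 grip 0.0 q [0.49 0.13 1.5  0.   1.51 1.72]
[[-0.4, 2.1, 116.4]]
{'fx': 297.3186396354542, 'fy': 297.3186396354542, 'cx': 252.06051655467826, 'cy': 190.73754573233842, 'rvec': array([-2.39970021,  1.69001882,  0.20782056]), 'tvec': array([0.13921414, 0.53710551, 0.52410926])}
t 2.15 tcp [501.59 326.18 398.59] y-ang -70.36 tilt [-0.0017 -0.0011] F [0.14 0.5  0.23] open 93.1 grip 0.0 q [ 0.49  0.13  1.5  -0.    1.51  1.72]
```

View pics/w1.png

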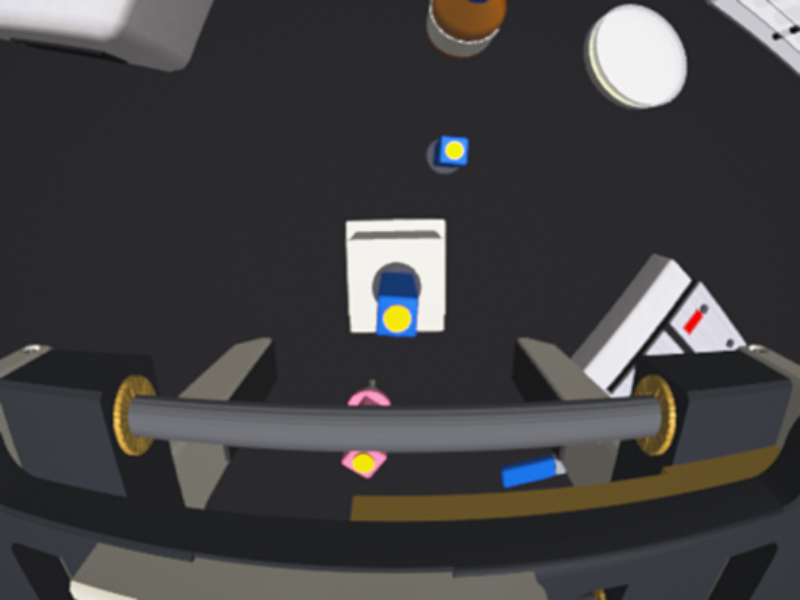

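>>> servo_tool(increments=[{"slide":[0,0,40],"dr":[0,0,0],"jaw":0},{"slide":[0,0,75],"dr":[0,0,0],"jaw":0},{"slide":[0,0,100],"dr":[0,0,0],"jaw":0.3},{"slide":[0,0,116],"dr":[0,0,0],"jaw":0.5},{"slide":[0,0,116],"dr":[0,0,0],"jaw":0.5},{"slide":[0,0,116],"dr":[0,0,0],"jaw":0.6},{"slide":[0,0,116],"dr":[0,0,0],"jaw":0.7},{"slide":[0,0,116],"dr":[0,0,0],"jaw":0.75},{"slide":[0,0,116],"dr":[0,0,0],"jaw":0.9},{"slide":[0,0,116],"dr":[0,0,0],"jaw":1},{"slide":[0,0,116],"dr":[0,0,0],"jaw":1},{"slide":[0,0,116],"dr":[0,0,0],"jaw":1}], force=35)

```text
t: 3.35
tool_pos: [0.5018, 0.3253, 0.2839]
orientation: [-3.096, -0.533, -0.0]
force: [-0.4, 0.2, 0.3]
opening: 0.0218
gripper_force: 34.7
```

Run:
```python
from h import *
st()
```

```text
t 3.35 tcp [501.83 325.29 283.89] y-ang -70.47 tilt [0.0001 0.0001] F [-0.44  0.2   0.34] open 21.8 grip 34.7 q [0.49 0.21 1.62 0.   1.31 1.72]
```

>>> servo_tool(increments=[{"slide":[0,0,-15],"dr":[0,0,0],"jaw":1},{"slide":[0,0,-40],"dr":[0,0,0],"jaw":1},{"slide":[0,0,-70],"dr":[0,0,0],"jaw":1},{"slide":[0,0,-95],"dr":[0,0,0],"jaw":1},{"slide":[-7,15,-105],"dr":[0,0,0],"jaw":1},{"slide":[-21,45,-105],"dr":[0,0,0],"jaw":1},{"slide":[-37,80,-105],"dr":[0,0,0],"jaw":1},{"slide":[-53,115,-105],"dr":[0,0,0],"jaw":1},{"slide":[-69,150,-105],"dr":[0,0,0],"jaw":1},{"slide":[-85,185,-105],"dr":[0,0,0],"jaw":1},{"slide":[-101,220,-105],"dr":[0,0,0],"jaw":1},{"slide":[-117,255,-105],"dr":[0,0,0],"jaw":1},{"slide":[-131,285,-100],"dr":[0,0,0],"jaw":1},{"slide":[-142,310,-90],"dr":[0,0,0],"jaw":1},{"slide":[-148,325,-75],"dr":[0,0,0],"jaw":1},{"slide":[-151.3,331,-65],"dr":[0,0,0],"jaw":1},{"slide":[-151.3,331,-61],"dr":[0,0,0],"jaw":1},{"slide":[-151.3,331,-61],"dr":[0,0,0],"jaw":1},{"slide":[-151.3,331,-61],"dr":[0,0,0],"jaw":1},{"slide":[-151.3,331,-61],"dr":[0,0,0],"jaw":1}])

```text
t: 5.35
tool_pos: [0.4702, -0.0366, 0.3455]
orientation: [3.096, 0.535, 0.002]
force: [-1.0, 0.5, -0.7]
opening: 0.0219
gripper_force: 34.7
```

Run:
```python
from h import *
st()
for i in range(1):
    p=camera_params("wrist");im,d=read_camera("wrist");np.savez("w2.npz",im=im,d=d,**{k:np.array(v) for k,v in p.items()})
cv2.imwrite("pics/w2.png",cv2.resize(im[130:384,100:420,::-1],(760,603)[:2] if 0 else (750,595),interpolation=cv2.INTER_CUBIC))
st()
im,d=read_camera("top");np.savez("t2.npz",im=im,d=d)
st()
```

```text
t 5.35 tcp [470.19 -36.59 345.51] y-ang -70.4 tilt [ 0.0011 -0.0001] F [-0.95  0.48 -0.72] open 21.9 grip 34.7 q [-0.19 -0.19  1.91  0.    1.42  1.04]
t 5.4 tcp [470.17 -36.68 345.47] y-ang -70.41 tilt [ 0.0011 -0.0001] F [ 0.32  0.37 -0.42] open 22.4 grip 34.7 q [-0.19 -0.19  1.91  0.    1.42  1.04]
t 5.45 tcp [470.12 -36.8  345.35] y-ang -70.42 tilt [ 0.0009 -0.0001] F [-0.28  0.75 -0.34] open 21.8 grip 34.7 q [-0.19 -0.19  1.91  0.    1.42  1.04]
```

View pics/w2.png

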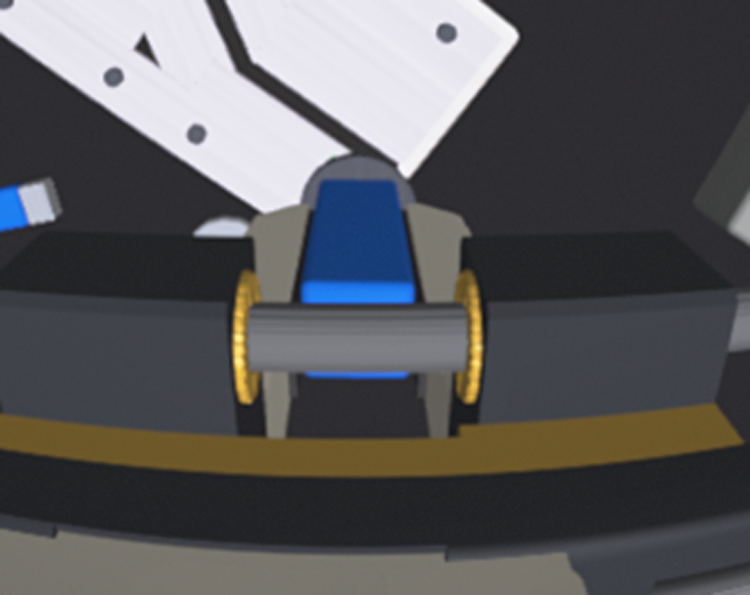

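The wrist view shows the probe gripped straight between the pads, with its flange hiding the tip. The groove runs under it from (350,150), with the bend at (245,68). I'll compare the groove, probe axis and tip numerically.

```bash
cat > g.py <<'E'
from h import *
def wray(z):
    R=cv2.Rodrigues(z["rvec"])[0];t=z["tvec"].ravel();c=-R.T@t
    v,u=np.mgrid[:384,:512]; return c,R,pixray(z,u,v)@R
def pixray(z,u,v):
    x=(u-z["cx"])/z["fx"];y=(v-z["cy"])/z["fy"];r=np.hypot(x,y)+1e-9
    return np.stack([np.sin(r)*x/r,np.sin(r)*y/r,np.cos(r)],-1)
E
python3 - <<'E'
from g import *
Y=((22,120,120),(35,255,255))
z=np.load("w1.npz");c,R,D=wray(z)
m=cv2.inRange(cv2.cvtColor(z["im"],cv2.COLOR_RGB2HSV),*Y)>0
n,l,s,ce=cv2.connectedComponentsWithStats(m.astype(np.uint8))
for i in range(1,n):
    if s[i,4]>20:
        d=D[l==i].mean(0);print("yellow",ce[i],[np.round((c+(h-c[2])/d[2]*d)*1000,1)[:2] for h in(.145,.148)], "depth z",np.median(z["d"][l==i]))
# the rod/tool-frame: camera pos rel TCP
z=np.load("w2.npz");c,R,D=wray(z);im=z["im"].astype(int);g=im.sum(-1)
th=np.radians(-17.5);ex=np.array([np.cos(th),np.sin(th)]);ey=np.array([-ex[1],ex[0]])
f=pixray(z,*np.mgrid[:384,:512][::-1]); P=c+(f/f[...,2:]*z["d"][...,None])@R
fc=np.array([.505,.0303]); b0=(P[...,:2]-fc)@ey; a0=(P[...,:2]-fc)@ex
w=(z["d"]>0)&(g>550)&(abs(a0)<.055)&(abs(b0)<.09)&(P[...,2]>.045)&(P[...,2]<.085)
A=np.c_[a0[w],b0[w],np.ones(w.sum())];k=np.linalg.lstsq(A,P[w][:,2],rcond=None)[0];print("plane",w.sum(),k,np.std(A@k-P[w][:,2]))
for zc in(.0605,.0635):
    nn=np.array([-.111*ey[0],-.111*ey[1],1.])
    q=((np.r_[fc,zc]-c)@nn)/(D@nn);Q=c+q[...,None]*D;a=(Q[...,:2]-fc)@ex*1000;b=(Q[...,:2]-fc)@ey*1000
    for lo,hi,fn in((-50,-25,lambda b:-12+0*b),(-14,14,lambda b:.6*b),(25,70,lambda b:12+0*b)):
        w=(q>0)&(b>lo)&(b<hi)&(abs(a-fn(b))<9);wt=np.clip(450-g[w],0,None);o=a[w]-fn(b[w])
        print(zc,lo,w.sum(),round((wt*o).sum()/wt.sum(),2) if wt.sum() else None,g[w].min() if w.sum() else None)
    w=(q>0)&(abs(a)<70)&(abs(b)<105)&(g>500)
    r=cv2.minAreaRect(np.c_[a[w],b[w]].astype(np.float32));print("cover rect fixture frame",np.round(r[0],1),np.round(r[1],1),round(r[2],1))
im,d=read_camera("scene");np.savez("s2.npz",im=im,d=d)
p,Rs,ts=cam("scene");x=Rs@np.array([.470,-.037,.079])+ts;u,v=p["fx"]*x[0]/x[2]+p["cx"],p["fy"]*x[1]/x[2]+p["cy"];print("tip px",u,v)
u,v=int(u),int(v);cv2.imwrite("pics/s2.png",cv2.resize(im[v-60:v+40,u-50:u+80,::-1],(780,600),interpolation=cv2.INTER_CUBIC));print(u-50,v-60)
E
```

```text
yellow [290.35064935  95.81818182] [array([590.1, 327.2]), array([589.8, 327.5])] depth z 0.26615906
yellow [253.63942308 203.27884615] [array([498.7, 324.9]), array([499.6, 325.2])] depth z 0.23991095
yellow [232.096 295.896] [array([406.8, 313.1]), array([408.8, 313.6])] depth z 0.28210247
plane 19762 [0.00036632 0.11234184 0.06438695] 0.000741823903065445
0.0605 -50 518 -3.24 140
0.0605 -14 611 -2.36 134
0.0605 25 963 -2.87 132
cover rect fixture frame [-0.5 -3.8] [122.7 197.4] 0.2
0.0635 -50 528 -2.64 140
0.0635 -14 624 -1.65 134
0.0635 25 985 -2.5 132
cover rect fixture frame [-0.1 -4.1] [121.3 195.2] 0.2
tip px 251.8755078673771 170.23108570296114
201 110
```

View pics/s2.png

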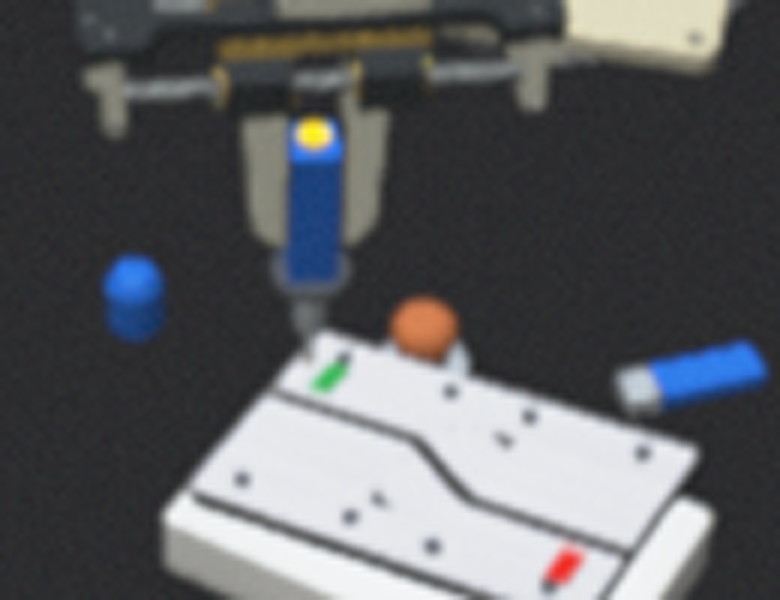

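The scene crop shows the brass tip at (308,355), hovering behind the green mark end. The groove's near end is at (275,392). I'll lower the tip to just above the cover and recheck.

>>> servo_tool(increments=[{"slide":[0.2,1,8],"dr":[0,0,0],"jaw":1},{"slide":[0.2,1,16],"dr":[0,0,0],"jaw":1},{"slide":[0.2,1,19],"dr":[0,0,0],"jaw":1},{"slide":[0.2,1,19],"dr":[0,0,0],"jaw":1},{"slide":[0.2,1,19],"dr":[0,0,0],"jaw":1}])

```text
t: 6.0
tool_pos: [0.4703, -0.0382, 0.3255]
orientation: [-3.096, -0.533, 0.001]
force: [0.4, -0.6, -1.3]
opening: 0.0222
gripper_force: 34.7
```

Run:
```python
from h import *
F=[]
ims=[]
for i in range(6):
    im,d=read_camera("scene"); ims.append(im.astype(float)); F.append(np.r_[read_state()["force"],read_state()["tool_pos"]*1000])
F=np.array(F);print(np.round(F.mean(0),2),np.round(F.std(0),2))
im=np.mean(ims,0).astype(np.uint8);np.savez("s3.npz",im=im,d=d)
p,R,t=cam("scene")
th=np.radians(-17.5);ex=np.array([np.cos(th),np.sin(th)]);ey=np.array([-ex[1],ex[0]])
u0,v0=228,148;sc=12
o=cv2.resize(im[v0:v0+50,u0:u0+66,::-1],(792,600),interpolation=cv2.INTER_CUBIC)
cv2.imwrite("pics/s3.png",o)
def pr(x): x=R@x+t; return (p["fx"]*x[0]/x[2]+p["cx"]-u0+.5)*sc,(p["fy"]*x[1]/x[2]+p["cy"]-v0+.5)*sc
s=F.mean(0)[3:]
for dx in(-3,0,3):
    for z in(55,60): print(dx,z,np.round(pr(np.array([s[0]+dx,s[1],z])/1000)))
```

```text
[ 2.1000e-01  6.0000e-02 -9.6000e-01  4.7049e+02 -3.8250e+01  3.2600e+02] [0.54 0.51 0.63 0.03 0.01 0.09]
-3 55 [288. 342.]
-3 60 [288. 326.]
0 55 [285. 351.]
0 60 [285. 335.]
3 55 [282. 360.]
3 60 [282. 344.]
```

View pics/s3.png

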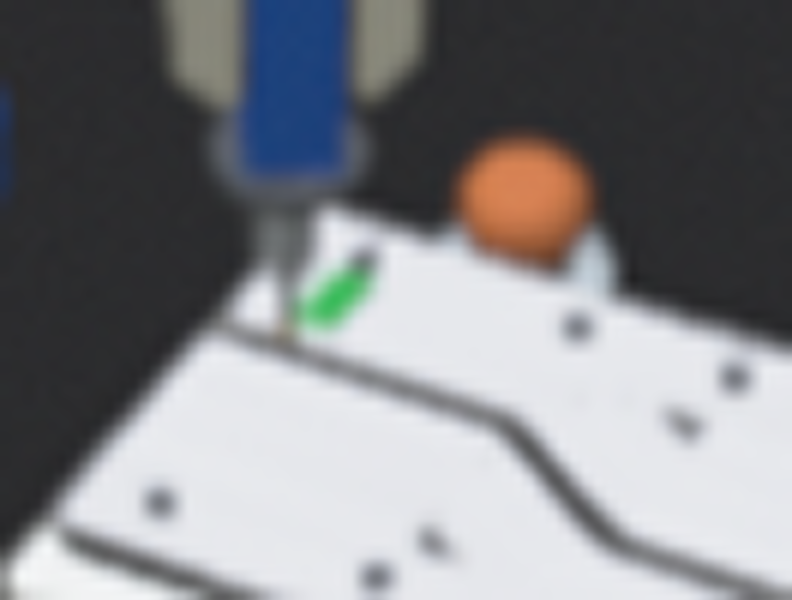

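>>> servo_tool(increments=[{"slide":[0.3,-0.4,2],"dr":[0,0,0],"jaw":1},{"slide":[0.3,-0.4,4],"dr":[0,0,0],"jaw":1},{"slide":[0.3,-0.4,5],"dr":[0,0,0],"jaw":1},{"slide":[0.3,-0.4,6],"dr":[0,0,0],"jaw":1},{"slide":[0.3,-0.4,7],"dr":[0,0,0],"jaw":1},{"slide":[0.3,-0.4,7],"dr":[0,0,0],"jaw":1}])

```text
t: 6.9
tool_pos: [0.4705, -0.0377, 0.3185]
orientation: [-3.096, -0.533, 0.0]
force: [0.6, 0.1, -1.5]
opening: 0.0223
gripper_force: 34.7
```

```bash
cat > f.py <<'E'
from h import *
import sys
F=[]
for i in range(int(sys.argv[1])):
    read_camera("scene"); s=read_state(); F.append(np.r_[s["force"],s["tool_pos"]*1000,s["wrist_torque"]])
F=np.array(F);print(round(s["t"],2),"F",np.round(F.mean(0)[:3],2),"pos",np.round(F.mean(0)[3:6],2),"T",np.round(F.mean(0)[6:],3),"sd",np.round(F.std(0)[6:],3))
E
python3 f.py 6
```

```text
7.2 F [ 0.13 -0.17 -1.  ] pos [470.55 -37.74 318.77] T [-0.002  0.015 -0.015] sd [0.014 0.022 0.02 ]
```

>>> servo_tool(increments=[{"slide":[0,0,0.5],"dr":[0,0,0],"jaw":1},{"slide":[0,0,1],"dr":[0,0,0],"jaw":1},{"slide":[0,0,1.5],"dr":[0,0,0],"jaw":1},{"slide":[0,0,1.5],"dr":[0,0,0],"jaw":1}])

```text
t: 7.6
tool_pos: [0.4706, -0.0377, 0.3173]
orientation: [3.096, 0.533, 0.0]
force: [0.7, -0.1, 0.5]
opening: 0.0217
gripper_force: 34.7
```

```bash
python3 f.py 6
```

```text
7.9 F [ 0.21 -0.05  0.08] pos [470.58 -37.74 317.33] T [-0.007 -0.002  0.012] sd [0.013 0.017 0.036]
```

>>> servo_tool(increments=[{"slide":[0.3,0.2,0.5],"dr":[0,0,0],"jaw":1},{"slide":[0.6,0.4,1],"dr":[0,0,0],"jaw":1},{"slide":[0.8,0.6,1],"dr":[0,0,0],"jaw":1},{"slide":[0.8,0.6,1],"dr":[0,0,0],"jaw":1}])

```text
t: 8.3
tool_pos: [0.4715, -0.038, 0.3162]
orientation: [-3.096, -0.533, 0.0]
force: [-1.1, -0.1, -0.4]
opening: 0.022
gripper_force: 34.7
```

```bash
python3 f.py 6
```

```text
8.6 F [-0.52 -0.01  0.12] pos [471.48 -38.03 316.23] T [ 0.023  0.21  -0.025] sd [0.018 0.038 0.019]
```

>>> servo_tool(increments=[{"slide":[0.2,0.15,0],"dr":[0,0,0],"jaw":1},{"slide":[0.4,0.3,0],"dr":[0,0,0],"jaw":1},{"slide":[0.6,0.45,0],"dr":[0,0,0],"jaw":1},{"slide":[0.6,0.45,0],"dr":[0,0,0],"jaw":1}])

```text
t: 9.0
tool_pos: [0.4721, -0.0382, 0.3161]
orientation: [-3.096, -0.533, 0.001]
force: [-1.2, -0.0, 0.8]
opening: 0.0224
gripper_force: 34.7
```

```bash
python3 f.py 6
```

```text
9.3 F [-2.32  0.71  0.15] pos [472.12 -38.22 316.14] T [0.13  0.527 0.013] sd [0.038 0.01  0.036]
```

>>> servo_tool(increments=[{"slide":[-0.8,-0.6,0],"dr":[0,0,0],"jaw":1},{"slide":[-1.6,-1.2,0],"dr":[0,0,0],"jaw":1},{"slide":[-2.2,-1.6,0],"dr":[0,0,0],"jaw":1},{"slide":[-2.2,-1.6,0],"dr":[0,0,0],"jaw":1}])

```text
t: 9.7
tool_pos: [0.4697, -0.0375, 0.3165]
orientation: [3.096, 0.533, 0.001]
force: [-0.4, -0.4, -0.4]
opening: 0.0219
gripper_force: 34.7
```

```bash
python3 f.py 4
```

```text
9.9 F [ 0.61 -0.38  0.36] pos [469.69 -37.5  316.39] T [-0.074 -0.16  -0.003] sd [0.021 0.04  0.025]
```

>>> servo_tool(increments=[{"slide":[-0.4,-0.3,0],"dr":[0,0,0],"jaw":1},{"slide":[-0.8,-0.6,0],"dr":[0,0,0],"jaw":1},{"slide":[-0.8,-0.6,0],"dr":[0,0,0],"jaw":1}])

```text
t: 10.2
tool_pos: [0.4686, -0.0372, 0.3162]
orientation: [-3.096, -0.533, 0.0]
force: [0.2, -0.7, 0.1]
opening: 0.0216
gripper_force: 34.7
```

```bash
python3 f.py 4
```

```text
10.4 F [ 0.73 -0.29  0.49] pos [468.61 -37.18 316.21] T [-0.071 -0.109  0.002] sd [0.027 0.003 0.028]
```

>>> servo_tool(increments=[{"slide":[-0.3,-0.2,0],"dr":[0,0,0],"jaw":1},{"slide":[-0.5,-0.4,0],"dr":[0,0,0],"jaw":1},{"slide":[-0.5,-0.4,0],"dr":[0,0,0],"jaw":1}])

```text
t: 10.7
tool_pos: [0.4681, -0.037, 0.3163]
orientation: [3.096, 0.533, 0.0]
force: [1.1, -1.7, -0.4]
opening: 0.0218
gripper_force: 34.7
```

```bash
python3 f.py 4
```

```text
10.9 F [ 0.51 -0.36  0.34] pos [468.1  -36.99 316.31] T [-0.175 -0.28  -0.003] sd [0.034 0.008 0.011]
```

```bash
cat > path.py <<'E'
from h import *
import sys
# usage: s_from n  -> slides for rows along arc (2.5mm/row), da correction, dz
def path(s,da=0,c=(503.93,30.4),z0=315.5,b0=-75,yaw=-17.62):
    W=np.array([[-12,-75],[-12,-20],[12,20],[12,75]],float)
    L=np.r_[0,np.cumsum(np.hypot(*np.diff(W,axis=0).T))]
    ab=np.c_[np.interp(s,L,W[:,0]),np.interp(s,L,W[:,1])]; 
    th=np.radians(yaw);ex=np.array([np.cos(th),np.sin(th)]);ey=np.array([-ex[1],ex[0]])
    # pivot yaw about seam0 of the 17.5 fit
    xy=np.array([469.88,-37.53])+(ab[:,:1]+12+np.reshape(da,(-1,1)))*ex+(ab[:,1:]+75)*ey
    return np.c_[xy,z0+.111*(ab[:,1]+75)],L,ab
E
python3 - <<'E'
from path import *
st()
s=np.r_[0,0,0,np.arange(1,18)*2.5-1.0]
P,L,ab=path(s);print(L)
P[0,:2]=[469.0,-37.26]; P[0,2]=316
for r in to(P):print(r)
E
```

```text
t 10.9 tcp [468.1 -37.  316.3] y-ang -70.48 tilt [ 0.0002 -0.0001] F [-0.12 -0.5   1.1 ] open 22.0 grip 34.7 q [-0.19 -0.17  1.95 -0.    1.36  1.04]
[  0.          55.         101.64761516 156.64761516]
[0.8, 0.5, 0.3]
[1.5, 1.1, 0.8]
[1.5, 1.1, 0.8]
[2.4, -0.1, 0.6]
[3.9, -2.1, 0.4]
[5.4, -4.1, 0.1]
[6.9, -6.1, -0.2]
[8.4, -8.1, -0.5]
[10.0, -10.1, -0.7]
[11.5, -12.1, -1.0]
[13.0, -14.1, -1.3]
[14.5, -16.0, -1.6]
[16.0, -18.0, -1.9]
[17.5, -20.0, -2.1]
[19.0, -22.0, -2.4]
[20.5, -24.0, -2.7]
[22.0, -26.0, -3.0]
[23.5, -28.0, -3.2]
[25.1, -30.0, -3.5]
[26.6, -32.0, -3.8]
```

>>> servo_tool(increments=[{"slide":[0.8,0.5,0.3],"dr":[0,0,0],"jaw":1},{"slide":[1.5,1.1,0.8],"dr":[0,0,0],"jaw":1},{"slide":[1.5,1.1,0.8],"dr":[0,0,0],"jaw":1},{"slide":[2.4,-0.1,0.6],"dr":[0,0,0],"jaw":1},{"slide":[3.9,-2.1,0.4],"dr":[0,0,0],"jaw":1},{"slide":[5.4,-4.1,0.1],"dr":[0,0,0],"jaw":1},{"slide":[6.9,-6.1,-0.2],"dr":[0,0,0],"jaw":1},{"slide":[8.4,-8.1,-0.5],"dr":[0,0,0],"jaw":1},{"slide":[10.0,-10.1,-0.7],"dr":[0,0,0],"jaw":1},{"slide":[11.5,-12.1,-1.0],"dr":[0,0,0],"jaw":1},{"slide":[13.0,-14.1,-1.3],"dr":[0,0,0],"jaw":1},{"slide":[14.5,-16.0,-1.6],"dr":[0,0,0],"jaw":1},{"slide":[16.0,-18.0,-1.9],"dr":[0,0,0],"jaw":1},{"slide":[17.5,-20.0,-2.1],"dr":[0,0,0],"jaw":1}])

```text
t: 12.3
tool_pos: [0.4779, -0.0121, 0.3184]
orientation: [-3.096, -0.533, -0.0]
force: [-0.6, -1.0, 1.0]
opening: 0.0218
gripper_force: 34.7
```

```bash
cat > lat.py <<'E'
from path import *
def lat():
    s=read_state();st();T=s["wrist_torque"]
    # tip lateral force from torque, lever .264 below wrist: T=r x F, r=(0,0,-.264): Tx=.264Fy, Ty=-.264Fx
    F=np.array([-T[1],T[0]])/.264;th=np.radians(-17.62);ex=np.array([np.cos(th),np.sin(th)]);ey=np.array([-ex[1],ex[0]])
    d=s["tool_pos"][:2]*1000-np.array([469.88,-37.53]);print("a,b",np.round([d@ex-12,d@ey-75],2),"z-plan",round(s["tool_pos"][2]*1000-(315.5+.111*(d@ey)),2),"tip F a,b",np.round([F@ex,F@ey],2))
E
python3 -c "
from lat import *
lat()"; python3 f.py 3; python3 -c "
from lat import *
lat()"
```

```text
t 12.3 tcp [477.92 -12.08 318.39] y-ang -70.48 tilt [0. 0.] F [-0.59 -0.99  1.  ] open 21.8 grip 34.7 q [-0.13 -0.15  1.92  0.    1.36  1.1 ]
a,b [-12.04 -48.31] z-plan -0.07 tip F a,b [-0.13 -1.43]
12.45 F [0.26 0.65 0.57] pos [477.98 -11.82 318.4 ] T [ 0.209 -0.049 -0.041] sd [0.047 0.043 0.021]
t 12.45 tcp [477.96 -11.87 318.39] y-ang -70.45 tilt [0.0003 0.0008] F [-0.25  0.19  1.05] open 22.1 grip 34.7 q [-0.13 -0.15  1.92  0.    1.36  1.1 ]
a,b [-12.07 -48.1 ] z-plan -0.09 tip F a,b [0.06 0.83]
```

Run:
```python
from path import *
s=27+np.r_[1.5,1.5+np.arange(1,20)*2.5]
P,L,ab=path(s)
for r in to(P):print(r)
```

```text
[1.0, -1.2, -0.3]
[2.5, -3.2, -0.5]
[4.0, -5.2, -0.8]
[5.6, -7.2, -1.1]
[7.1, -9.2, -1.4]
[8.6, -11.2, -1.6]
[10.1, -13.2, -1.9]
[11.6, -15.2, -2.2]
[13.1, -17.2, -2.5]
[14.6, -19.2, -2.7]
[16.1, -21.2, -3.0]
[18.0, -22.7, -3.3]
[20.3, -23.7, -3.5]
[22.6, -24.6, -3.8]
[24.9, -25.5, -4.0]
[27.2, -26.5, -4.2]
[29.6, -27.4, -4.5]
[31.9, -28.3, -4.7]
[34.2, -29.2, -4.9]
[36.5, -30.2, -5.2]
```

>>> servo_tool(increments=[{"slide":[1.0,-1.2,-0.3],"dr":[0,0,0],"jaw":1},{"slide":[2.5,-3.2,-0.5],"dr":[0,0,0],"jaw":1},{"slide":[4.0,-5.2,-0.8],"dr":[0,0,0],"jaw":1},{"slide":[5.6,-7.2,-1.1],"dr":[0,0,0],"jaw":1},{"slide":[7.1,-9.2,-1.4],"dr":[0,0,0],"jaw":1},{"slide":[8.6,-11.2,-1.6],"dr":[0,0,0],"jaw":1},{"slide":[10.1,-13.2,-1.9],"dr":[0,0,0],"jaw":1},{"slide":[11.6,-15.2,-2.2],"dr":[0,0,0],"jaw":1},{"slide":[13.1,-17.2,-2.5],"dr":[0,0,0],"jaw":1},{"slide":[14.6,-19.2,-2.7],"dr":[0,0,0],"jaw":1},{"slide":[16.1,-21.2,-3.0],"dr":[0,0,0],"jaw":1},{"slide":[18.0,-22.7,-3.3],"dr":[0,0,0],"jaw":1},{"slide":[20.3,-23.7,-3.5],"dr":[0,0,0],"jaw":1},{"slide":[22.6,-24.6,-3.8],"dr":[0,0,0],"jaw":1},{"slide":[24.9,-25.5,-4.0],"dr":[0,0,0],"jaw":1}])

```text
t: 13.95
tool_pos: [0.4929, 0.0202, 0.3223]
orientation: [-3.096, -0.533, 0.0]
force: [-0.8, -1.7, 0.8]
opening: 0.0218
gripper_force: 34.7
```

```bash
python3 -c "
from lat import *
lat()"; python3 f.py 2; python3 -c "
from lat import *
lat()
s=64.5+np.r_[0.5,0.5+np.arange(1,20)*2.5]
P,L,ab=path(s)
for r in to(P):print(r)"
```

```text
t 13.95 tcp [492.92  20.23 322.31] y-ang -70.47 tilt [-0.0002  0.0001] F [-0.84 -1.67  0.76] open 21.8 grip 34.7 q [-0.06 -0.11  1.88  0.    1.37  1.17]
a,b [ -7.52 -12.98] z-plan -0.08 tip F a,b [-0.7  -1.14]
14.05 F [0.23 0.48 0.94] pos [493.16  20.41 322.42] T [ 0.143 -0.099  0.017] sd [0.008 0.012 0.008]
t 14.05 tcp [493.16  20.4  322.46] y-ang -70.46 tilt [0.0007 0.0005] F [-0.06  0.34  0.3 ] open 21.7 grip 34.7 q [-0.06 -0.11  1.88  0.    1.37  1.17]
a,b [ -7.35 -12.74] z-plan 0.04 tip F a,b [0.16 0.59]
[1.2, -0.8, -0.1]
[3.5, -1.7, -0.3]
[5.8, -2.6, -0.6]
[8.2, -3.5, -0.8]
[10.5, -4.5, -1.0]
[12.8, -5.4, -1.3]
[15.1, -6.3, -1.5]
[17.4, -7.3, -1.8]
[19.8, -8.2, -2.0]
[22.1, -9.1, -2.2]
[24.4, -10.1, -2.5]
[26.7, -11.0, -2.7]
[29.0, -11.9, -2.9]
[31.4, -12.9, -3.2]
[33.7, -13.8, -3.4]
[35.7, -15.1, -3.7]
[37.2, -17.1, -3.9]
[38.7, -19.1, -4.2]
[40.2, -21.1, -4.5]
[41.8, -23.1, -4.8]
```

>>> servo_tool(increments=[{"slide":[1.2,-0.8,-0.1],"dr":[0,0,0],"jaw":1},{"slide":[3.5,-1.7,-0.3],"dr":[0,0,0],"jaw":1},{"slide":[5.8,-2.6,-0.6],"dr":[0,0,0],"jaw":1},{"slide":[8.2,-3.5,-0.8],"dr":[0,0,0],"jaw":1},{"slide":[10.5,-4.5,-1.0],"dr":[0,0,0],"jaw":1},{"slide":[12.8,-5.4,-1.3],"dr":[0,0,0],"jaw":1},{"slide":[15.1,-6.3,-1.5],"dr":[0,0,0],"jaw":1},{"slide":[17.4,-7.3,-1.8],"dr":[0,0,0],"jaw":1},{"slide":[19.8,-8.2,-2.0],"dr":[0,0,0],"jaw":1},{"slide":[22.1,-9.1,-2.2],"dr":[0,0,0],"jaw":1},{"slide":[24.4,-10.1,-2.5],"dr":[0,0,0],"jaw":1},{"slide":[26.7,-11.0,-2.7],"dr":[0,0,0],"jaw":1},{"slide":[29.0,-11.9,-2.9],"dr":[0,0,0],"jaw":1},{"slide":[31.4,-12.9,-3.2],"dr":[0,0,0],"jaw":1},{"slide":[33.7,-13.8,-3.4],"dr":[0,0,0],"jaw":1},{"slide":[35.7,-15.1,-3.7],"dr":[0,0,0],"jaw":1},{"slide":[37.2,-17.1,-3.9],"dr":[0,0,0],"jaw":1},{"slide":[38.7,-19.1,-4.2],"dr":[0,0,0],"jaw":1},{"slide":[40.2,-21.1,-4.5],"dr":[0,0,0],"jaw":1}])

```text
t: 15.95
tool_pos: [0.5237, 0.0536, 0.3269]
orientation: [3.096, 0.533, 0.0]
force: [-0.3, -1.8, 1.6]
opening: 0.0218
gripper_force: 34.7
```

```bash
python3 -c "
from lat import *
lat()"; python3 f.py 2; python3 -c "
from lat import *
lat()
s=110+np.r_[0.5,0.5+np.arange(1,19)*2.5,156.6-110,156.6-110]
P,L,ab=path(s)
for r in to(P):print(r)"
```

```text
t 15.95 tcp [523.72  53.61 326.91] y-ang -70.47 tilt [ 0.0002 -0.    ] F [-0.33 -1.77  1.63] open 21.8 grip 34.7 q [ 0.   -0.02  1.79 -0.    1.37  1.23]
a,b [11.73 28.16] z-plan -0.05 tip F a,b [ 0.08 -1.68]
16.05 F [-0.28  0.75  0.75] pos [523.78  53.93 326.98] T [ 0.211 -0.016 -0.045] sd [0.002 0.057 0.014]
t 16.05 tcp [523.76  53.91 326.98] y-ang -70.46 tilt [0.0005 0.0007] F [0.56 0.72 0.68] open 21.8 grip 34.7 q [ 0.   -0.02  1.79  0.    1.37  1.23]
a,b [11.67 28.46] z-plan -0.0 tip F a,b [0.02 0.85]
[0.5, -0.1, -0.0]
[2.0, -2.1, -0.3]
[3.5, -4.1, -0.6]
[5.0, -6.1, -0.9]
[6.5, -8.1, -1.1]
[8.0, -10.1, -1.4]
[9.6, -12.1, -1.7]
[11.1, -14.1, -2.0]
[12.6, -16.1, -2.3]
[14.1, -18.0, -2.5]
[15.6, -20.0, -2.8]
[17.1, -22.0, -3.1]
[18.6, -24.0, -3.4]
[20.1, -26.0, -3.6]
[21.6, -28.0, -3.9]
[23.2, -30.0, -4.2]
[24.7, -32.0, -4.5]
[26.2, -34.0, -4.7]
[27.7, -36.0, -5.0]
[28.3, -36.9, -5.1]
[28.3, -36.9, -5.1]
```

>>> servo_tool(increments=[{"slide":[1.2,-1.0,-0.2],"dr":[0,0,0],"jaw":1},{"slide":[2.7,-3.1,-0.4],"dr":[0,0,0],"jaw":1},{"slide":[4.2,-5.1,-0.7],"dr":[0,0,0],"jaw":1},{"slide":[5.7,-7.1,-1.0],"dr":[0,0,0],"jaw":1},{"slide":[7.2,-9.1,-1.3],"dr":[0,0,0],"jaw":1},{"slide":[8.8,-11.1,-1.5],"dr":[0,0,0],"jaw":1},{"slide":[10.3,-13.1,-1.8],"dr":[0,0,0],"jaw":1},{"slide":[11.8,-15.1,-2.1],"dr":[0,0,0],"jaw":1},{"slide":[13.3,-17.0,-2.4],"dr":[0,0,0],"jaw":1},{"slide":[14.8,-19.0,-2.6],"dr":[0,0,0],"jaw":1},{"slide":[16.3,-21.0,-2.9],"dr":[0,0,0],"jaw":1},{"slide":[17.8,-23.0,-3.2],"dr":[0,0,0],"jaw":1},{"slide":[19.3,-25.0,-3.5],"dr":[0,0,0],"jaw":1},{"slide":[20.8,-27.0,-3.7],"dr":[0,0,0],"jaw":1},{"slide":[22.4,-29.0,-4.0],"dr":[0,0,0],"jaw":1},{"slide":[23.9,-31.0,-4.3],"dr":[0,0,0],"jaw":1},{"slide":[25.4,-33.0,-4.6],"dr":[0,0,0],"jaw":1},{"slide":[26.9,-35.0,-4.8],"dr":[0,0,0],"jaw":1},{"slide":[28.3,-36.9,-5.1],"dr":[0,0,0],"jaw":1},{"slide":[28.5,-37.2,-5.1],"dr":[0,0,0],"jaw":1}])

```text
t: 18.05
tool_pos: [0.5382, 0.0984, 0.332]
orientation: [-3.096, -0.533, -0.001]
force: [-0.3, -0.1, 0.9]
opening: 0.0219
gripper_force: 34.7
```

```bash
python3 -c "
from lat import *
lat()"; python3 f.py 3; python3 -c "
from lat import *
lat()
print(to([[501.8,325.3,380],[501.8,325.3,283.9]]))"
```

```text
t 18.05 tcp [538.16  98.4  332.03] y-ang -70.46 tilt [0.0002 0.0005] F [-0.33 -0.08  0.89] open 21.9 grip 34.7 q [0.09 0.03 1.72 0.   1.38 1.32]
a,b [11.93 75.22] z-plan -0.15 tip F a,b [-0.14 -0.02]
18.2 F [-0.03  0.91  0.89] pos [538.13  98.31 332.02] T [ 0.169 -0.     0.002] sd [0.058 0.011 0.027]
t 18.2 tcp [538.12  98.25 332.03] y-ang -70.46 tilt [0.0003 0.0006] F [-0.24  0.85  1.75] open 21.9 grip 34.7 q [0.09 0.03 1.72 0.   1.38 1.32]
a,b [11.94 75.06] z-plan -0.13 tip F a,b [-0.16  0.58]
[[41.7, -226.1, -47.8], [41.7, -226.1, 48.3]]
```

>>> servo_tool(increments=[{"slide":[0.9,-1.2,-0.2],"dr":[0,0,0],"jaw":1},{"slide":[0.9,-1.2,-0.2],"dr":[0,0,0],"jaw":1},{"slide":[0.9,-1.2,-4],"dr":[0,0,0],"jaw":1},{"slide":[0.9,-1.2,-12],"dr":[0,0,0],"jaw":1},{"slide":[0.9,-1.2,-30],"dr":[0,0,0],"jaw":1},{"slide":[0.9,-5,-50],"dr":[0,0,0],"jaw":1},{"slide":[5,-25,-58],"dr":[0,0,0],"jaw":1},{"slide":[11,-55,-58],"dr":[0,0,0],"jaw":1},{"slide":[17,-90,-58],"dr":[0,0,0],"jaw":1},{"slide":[24,-125,-58],"dr":[0,0,0],"jaw":1},{"slide":[30,-160,-58],"dr":[0,0,0],"jaw":1},{"slide":[36,-190,-58],"dr":[0,0,0],"jaw":1},{"slide":[40,-213,-58],"dr":[0,0,0],"jaw":1},{"slide":[41.7,-226,-58],"dr":[0,0,0],"jaw":1},{"slide":[41.7,-226.1,-58],"dr":[0,0,0],"jaw":1},{"slide":[41.7,-226.1,-58],"dr":[0,0,0],"jaw":1},{"slide":[41.7,-226.1,-58],"dr":[0,0,0],"jaw":1}])

```text
t: 19.9
tool_pos: [0.5022, 0.3239, 0.39]
orientation: [3.096, 0.531, -0.0]
force: [0.2, 0.4, -1.3]
opening: 0.022
gripper_force: 34.7
```

```bash
python3 f.py 3; python3 -c "
from h import *
st();print(to([[501.8,325.3,284.2]]))"
```

```text
20.05 F [-0.31 -0.54 -0.33] pos [502.18 323.98 390.02] T [-0.016 -0.019  0.008] sd [0.017 0.033 0.009]
t 20.05 tcp [502.17 324.08 390.03] y-ang -70.55 tilt [ 0.0002 -0.0001] F [-0.35 -0.44 -0.67] open 22.0 grip 34.7 q [ 0.49  0.13  1.51 -0.    1.5   1.72]
[[0.0, -1.3, 105.8]]
```

>>> servo_tool(increments=[{"slide":[0,-1,15],"dr":[0,0,0],"jaw":1},{"slide":[0,-1.1,35],"dr":[0,0,0],"jaw":1},{"slide":[0,-1.1,50],"dr":[0,0,0],"jaw":1},{"slide":[0,-1.1,65],"dr":[0,0,0],"jaw":1},{"slide":[0,-1.1,80],"dr":[0,0,0],"jaw":1},{"slide":[0,-1.1,92],"dr":[0,0,0],"jaw":1},{"slide":[0,-1.1,100],"dr":[0,0,0],"jaw":1},{"slide":[0,-1.1,104],"dr":[0,0,0],"jaw":1},{"slide":[0,-1.1,105.5],"dr":[0,0,0],"jaw":1},{"slide":[0,-1.1,105.5],"dr":[0,0,0],"jaw":1},{"slide":[0,-1.1,105.5],"dr":[0,0,0],"jaw":1}])

```text
t: 21.15
tool_pos: [0.5017, 0.3262, 0.2852]
orientation: [-3.096, -0.533, -0.002]
force: [0.2, 0.7, -1.4]
opening: 0.0218
gripper_force: 34.7
```

```bash
python3 f.py 3; python3 -c "
from h import *
st()"
```

```text
21.3 F [ 0.22  0.15 -1.03] pos [501.64 326.21 285.16] T [0.006 0.016 0.016] sd [0.017 0.002 0.012]
t 21.3 tcp [501.61 326.19 285.08] y-ang -70.47 tilt [0.0009 0.0005] F [-0.63 -0.24 -0.54] open 21.7 grip 34.7 q [0.49 0.21 1.62 0.   1.31 1.72]
```

>>> servo_tool(increments=[{"slide":[0,0.8,0.5],"dr":[0,0,0],"jaw":1},{"slide":[0,0.8,1],"dr":[0,0,0],"jaw":1},{"slide":[0,0.8,1.1],"dr":[0,0,0],"jaw":1},{"slide":[0,0.8,1.1],"dr":[0,0,0],"jaw":1},{"slide":[0,0.8,1.1],"dr":[0,0,0],"jaw":0.7},{"slide":[0,0.8,1.1],"dr":[0,0,0],"jaw":0.5},{"slide":[0,0.8,1.1],"dr":[0,0,0],"jaw":0.3},{"slide":[0,0.8,1.1],"dr":[0,0,0],"jaw":0.3},{"slide":[0,0.8,1.1],"dr":[0,0,0],"jaw":0.3},{"slide":[0,0.8,-10],"dr":[0,0,0],"jaw":0.3},{"slide":[0,0.8,-40],"dr":[0,0,0],"jaw":0.3},{"slide":[0,0.8,-80],"dr":[0,0,0],"jaw":0.3},{"slide":[0,0.8,-110],"dr":[0,0,0],"jaw":0.3},{"slide":[0,0.8,-115],"dr":[0,0,0],"jaw":0.3},{"slide":[0,0.8,-115],"dr":[0,0,0],"jaw":0.3}])

```text
t: 22.8
tool_pos: [0.502, 0.3255, 0.4017]
orientation: [-3.095, -0.533, -0.005]
force: [0.6, 0.0, -0.2]
opening: 0.0647
gripper_force: 0.0
```

Run:
```python
from h import *
st()
im,d=read_camera("scene");cv2.imwrite("pics/s4.png",cv2.resize(im[120:270,300:460,::-1],(640,600),interpolation=cv2.INTER_CUBIC))
im,d=read_camera("top");P=cloud("top",d)
m=(cv2.inRange(cv2.cvtColor(im,cv2.COLOR_RGB2HSV),(22,120,120),(35,255,255))>0)&(np.hypot(P[...,0]-.5,P[...,1]-.325)<.05)&(P[...,2]>.1)&(P[...,2]<.17)
print(m.sum(),P[m].mean(0) if m.any() else "")
# key target: camera 497.3,-285.4 top
print(to([[498.3,-285.3,400]]))
```

```text
t 22.8 tcp [502.01 325.49 401.68] y-ang -70.47 tilt [0.0032 0.0017] F [ 0.59  0.01 -0.17] open 64.7 grip 0.0 q [0.49 0.13 1.5  0.   1.51 1.72]
15 [0.49948487 0.32299424 0.14788059]
[[-206.9, 574.3, -1.2]]
```

View pics/s4.png

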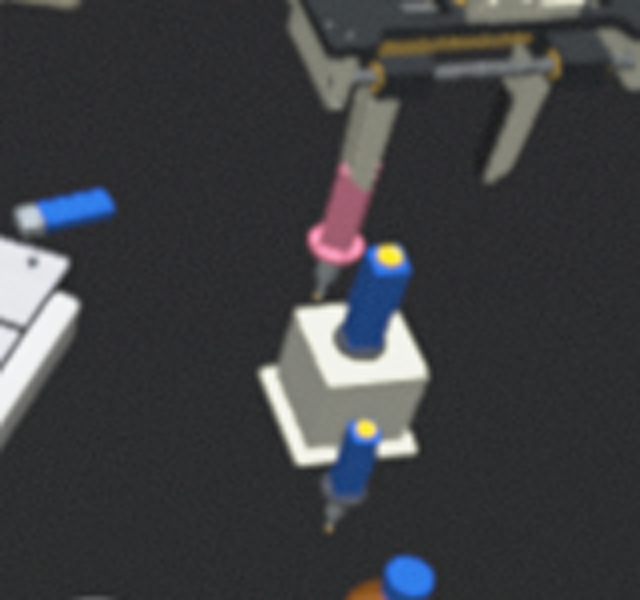

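The probe is back upright in its holder at (365,330), with its flange seated and its top at 148 mm as before. The decoys look untouched. The key is next.

>>> servo_tool(increments=[{"slide":[-10,28,0],"dr":[0,0,0],"jaw":0.3},{"slide":[-28,77,0],"dr":[0,0,0],"jaw":0.6},{"slide":[-45,125,0],"dr":[0,0,0],"jaw":1},{"slide":[-62,172,0],"dr":[0,0,0],"jaw":1},{"slide":[-79,219,0],"dr":[0,0,0],"jaw":1},{"slide":[-96,266,0],"dr":[0,0,0],"jaw":1},{"slide":[-113,313,0],"dr":[0,0,0],"jaw":1},{"slide":[-130,360,0],"dr":[0,0,0],"jaw":1},{"slide":[-147,407,0],"dr":[0,0,0],"jaw":1},{"slide":[-164,454,20],"dr":[0,0,0],"jaw":1},{"slide":[-180,498,40],"dr":[0,0,0],"jaw":1},{"slide":[-193,536,70],"dr":[0,0,0],"jaw":1},{"slide":[-202,560,100],"dr":[0,0,0],"jaw":1},{"slide":[-207.3,574.8,125],"dr":[0,0,0],"jaw":1},{"slide":[-207.3,574.8,140],"dr":[0,0,0],"jaw":1},{"slide":[-207.3,574.8,140],"dr":[0,0,0],"jaw":1},{"slide":[-207.3,574.8,140],"dr":[0,0,0],"jaw":1},{"slide":[-207.3,574.8,140],"dr":[0,0,0],"jaw":1}], force=20)

```text
t: 24.7
tool_pos: [0.4992, -0.285, 0.2611]
orientation: [3.094, 0.535, 0.003]
force: [0.8, -0.1, 0.1]
opening: 0.0006
gripper_force: 0.0
```

```bash
python3 f.py 4
python3 - <<'E'
from h import *
st();print(to([[498.8,-285.5,250]]))
im,d=read_camera("scene");cv2.imwrite("pics/s5.png",cv2.resize(im[90:220,90:230,::-1],(646,600),interpolation=cv2.INTER_CUBIC))
E
```

```text
24.9 F [ 0.19 -0.35  0.46] pos [ 499.18 -285.3   261.15] T [ 0.005 -0.006  0.012] sd [0.017 0.019 0.023]
t 24.9 tcp [ 499.01 -285.41  260.85] y-ang -70.42 tilt [ 0.0019 -0.0013] F [ 0.27 -0.3  -0.53] open 0.5 grip 0.0 q [-0.61  0.18  1.71  0.    1.26  0.62]
[[-0.2, -0.0, 10.9]]
```

View pics/s5.png

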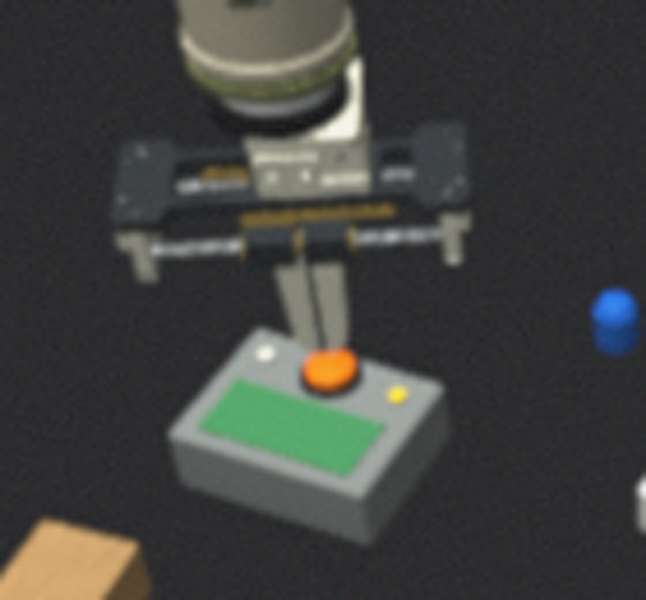

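The closed fingertips hover over the orange key at (330,368), ready to press.

>>> servo_tool(increments=[{"slide":[-0.2,0,8],"dr":[0,0,0],"jaw":1},{"slide":[-0.2,0,14],"dr":[0,0,0],"jaw":1},{"slide":[-0.2,0,16],"dr":[0,0,0],"jaw":1},{"slide":[-0.2,0,17],"dr":[0,0,0],"jaw":1},{"slide":[-0.2,0,18],"dr":[0,0,0],"jaw":1},{"slide":[-0.2,0,18.5],"dr":[0,0,0],"jaw":1}])

```text
t: 25.55
tool_pos: [0.4981, -0.2857, 0.2409]
orientation: [-3.096, -0.533, 0.001]
force: [-2.3, 2.2, 4.8]
opening: 0.0008
gripper_force: 2.2
```

```bash
python3 f.py 3
```

```text
25.7 F [-1.9   1.8   4.46] pos [ 498.15 -285.74  240.9 ] T [ 0.317  0.461 -0.03 ] sd [0.011 0.027 0.002]
```

>>> servo_tool(increments=[{"slide":[0,0,1],"dr":[0,0,0],"jaw":1},{"slide":[0,0,2],"dr":[0,0,0],"jaw":1},{"slide":[0,0,3],"dr":[0,0,0],"jaw":1},{"slide":[0,0,3.6],"dr":[0,0,0],"jaw":1},{"slide":[0,0,3.6],"dr":[0,0,0],"jaw":1}])

```text
t: 26.2
tool_pos: [0.4984, -0.2859, 0.2382]
orientation: [3.096, 0.533, 0.0]
force: [-3.5, 3.6, 10.6]
opening: 0.0006
gripper_force: 5.3
```

```bash
python3 f.py 4
```

```text
26.4 F [-4.62  3.02 10.91] pos [ 498.36 -285.86  238.16] T [ 0.592  0.89  -0.004] sd [0.035 0.011 0.034]
```

>>> servo_tool(increments=[{"slide":[0,0,-1],"dr":[0,0,0],"jaw":1},{"slide":[0,0,-4],"dr":[0,0,0],"jaw":1},{"slide":[0,0,-10],"dr":[0,0,0],"jaw":1},{"slide":[0,0,-30],"dr":[0,0,0],"jaw":1},{"slide":[0,0,-60],"dr":[0,0,0],"jaw":1},{"slide":[0,0,-100],"dr":[0,0,0],"jaw":1},{"slide":[0,0,-120],"dr":[0,0,0],"jaw":1},{"slide":[0,0,-120],"dr":[0,0,0],"jaw":1},{"slide":[0,0,-120],"dr":[0,0,0],"jaw":1}])

```text
t: 27.3
tool_pos: [0.4982, -0.2858, 0.3571]
orientation: [3.096, 0.533, 0.0]
force: [-1.2, -0.0, -1.0]
opening: 0.0004
gripper_force: 0.0
```

Run:
```python
from h import *
st()
im,d=read_camera("scene");cv2.imwrite("pics/s6.png",cv2.resize(im[:,:,::-1],(800,600),interpolation=cv2.INTER_CUBIC))
P=cloud("scene",d);H=cv2.cvtColor(im,cv2.COLOR_RGB2HSV)
m=(cv2.inRange(H,(5,150,120),(20,255,255))>0)&(np.hypot(P[...,0]-.499,P[...,1]+.285)<.03);print("key z",np.median(P[m][:,2]))
m=(cv2.inRange(H,(22,120,120),(35,255,255))>0)&(np.hypot(P[...,0]-.5,P[...,1]-.325)<.05)&(P[...,2]>.1);print("probe top",P[m].mean(0))
```

```text
t 27.3 tcp [ 498.22 -285.79  357.12] y-ang -70.48 tilt [ 0.0003 -0.0003] F [-1.22 -0.04 -0.96] open 0.4 grip 0.0 q [-0.61  0.09  1.62 -0.    1.43  0.62]
key z 0.05429422973777896
probe top [0.50111512 0.32532527 0.14606633]
```

View pics/s6.png

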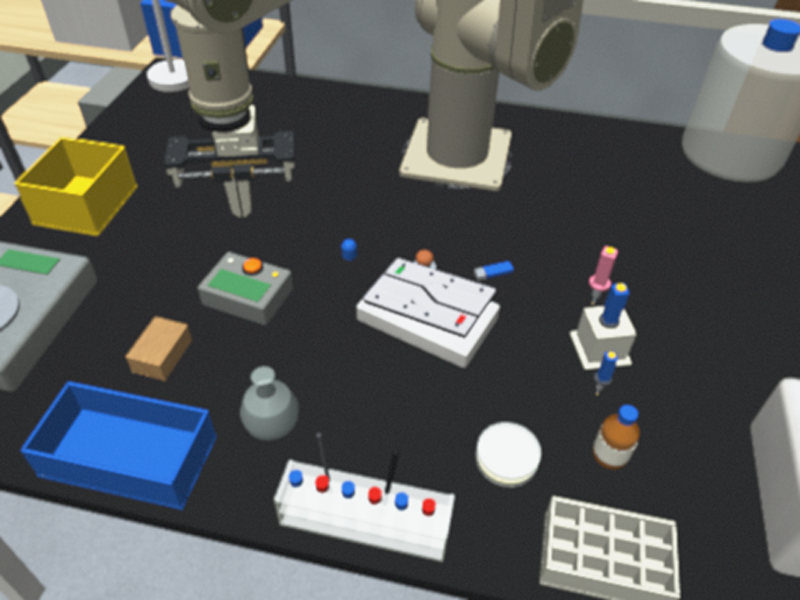

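The probe is home at (617,305), the key at (252,265) is released, and everything else sits as it was at the start. The arm is clear, so I'm handing in.

```bash
python3 -c "
from plant import close_job
print(close_job())"
```

```text
the job is handed in; nothing more can be done
None
```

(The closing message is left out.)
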